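# Load the light reader and hold its sprung shutter half open

## Task

Put the two small white bottles upright into the two wells of the bench light reader, one in each, fully down, and let go of them. Then slide the reader's sprung shutter by its upright tab until half of the light window is uncovered, never opening it all the way, and finish while still holding it steady there: it springs shut if you let go. Leave the marker, the tape roll and the red-lidded jar where they are, and do not knock a bottle over.

Things in the scene. Friction and masses are not known exactly. Their poses are not given: they have to be found in the camera images.
- reader: Bench light reader, fixed: a low block 190 (x) x 245 (y) x 50 mm high. Origin: centre of its underside, on the bench. Own x points to its far edge, away from the robot (yaw up to 0.35 rad either way), y left, z up. Left half bare metal, with two round wells in a row along x; right half white, with the light window and shutter. End bars 8 mm high at x = -88 and 14 mm at x = 70 mm.
- window (a point): Middle of the dark light window in the reader's top face, at x = -45, y = -60 mm, z = 50 mm in its frame; 60 mm long (x), 46 mm wide. A steel plate covers it, sliding along x between two rails 10 mm high (inner faces 34 mm either side). Black ticks on the rails show where the plate's near edge is when closed, half open (widest tick, at this point) and fully open.
- well_near (a point): Centre of the mouth of the well nearer the robot, on the reader's top face, 50 mm above the bench; at x = -45, y = 66 mm in the reader's frame. Well: 48 mm in diameter, 30 mm deep (its floor is 20 mm above the bench), mouth chamfered by 2 mm.
- well_far (a point): Centre of the mouth of the other well, farther from the robot; same size, at x = +45, y = 66 mm in the reader's frame.
- bottle_a_center (a point): Centre, half-way up, of a small white screw-cap bottle, 43 mm in diameter (its cap, the top 20 mm, 39 mm), 81 mm tall, about 0.11 kg, standing upright on the bench; z axis up. The two bottles are alike and either may go in either well. Fully down in a well, its centre is 60 mm above the bench and its upper 51 mm stand out.
- bottle_b_center (a point): Centre, half-way up, of the other small white bottle, same size.
- tab (a point): Centre of the shutter's upright black tab: 12 mm thick along the slide (reader x), 30 mm wide (reader y), its top 98 mm and its foot 56 mm above the bench; this point is 78 mm above the bench. Closed, it stands at x = -40, y = -60 mm in the reader's frame, above the middle of the shutter plate (70 x 66 x 3 mm). Axes parallel to the reader's; it moves with the shutter.
- shutter (a joint): Travel of the shutter in m along the reader's +x (away from the robot): 0 = closed (where it starts), 0.06 = window fully uncovered (end stop), 0.03 = half. A spring pulls it shut: about 3 N at closed, 7.5 N at half, 12 N fully open, plus 0.3 N friction.
- tape: Green tape roll lying flat, 61 mm in diameter, 13 mm high; origin at the centre of its underside. Bystander, not to be disturbed.
- jar: White jar with a red lid, 74 mm in diameter, 66 mm high; origin at the centre of its underside. Bystander.
- marker: Black marker pen lying on the bench, 136 mm long (its own y) and 12 mm thick; origin at the centre of its underside. Bystander.
There are look-alikes about, which are no part of the job. Leave any green look-alike of the part that bears bottle_a_center alone.

How it is judged:
By the outcome, as a careful person would: the job done as asked, in the order asked, and still so for the second after the job is handed in, while the arm keeps its last pose, push and grip.
It also fails if it takes over 67 s, if anything falls off the work surface, if the arm or the gripper's body presses on something with over 40 N, if the wrist force passes 120 N, or if a joint passes its speed limit or range.

## Robot

A 6-joint arm with a two-finger parallel gripper is mounted at the origin on a cart in front of the work surface, level with it; the furniture and walls round the work are solid. World frame = base frame: x ahead of the robot, y to its left, z up, the work surface at z = 0. Lengths are in m, angles in rad, forces in N, time in s.
With the tool pointing down it reaches from about 0.275 to 0.975 m from the base axis. Payload 8.4 kg.
Tool frame: the origin (TCP) lies at the centre of the arm's flange, where the gripper is bolted on; the fingertips stand 190 mm ahead of it and the grasp point (between the pads) lies 171 mm ahead of it; z points along the fingers, x is the direction in which the jaws open and shut, and the axes are right-handed (so a half turn about z gives the same grasp; the last joint's range is limited). The gripper opens to 92 mm and grips with 3 to 60 N. Pads are 20 mm wide; open, the fingers measure 128 mm over their backs; the gripper's body (75 mm by 189 mm) begins 69 mm behind the grasp point.
Start: joints at [-0.002, 0.353, 1.633, -0, 1.155, -0.002], TCP at [0.625, -0, 0.405] pointing down, gripper open.
Joint ranges: [-2.63, 2.63], [-0.92, 2.1], [0.06, 2.66], [-1.3, 4.44], [0, 2.69], [-3.02, 3.02]. Speed limits (rad/s): [2.22, 2.22, 2.79, 3.14, 3.14, 3.14].

## Interface

Orientations are given as a rotation vector (axis times angle).
In Python, from cell import env gives the robot as it stands. Calls block until the motion is done:
- env.move_pose(position, orientation): joint-space move of the TCP to a pose.
- env.move_straight(position, vel=0.15, ori=None): straight line of the TCP; ori=None keeps the orientation; vel is the mean speed in m/s.
- env.move_joints(angles): joint-space move.
- env.set_gripper(opening): finger opening in m; the grip force is fixed at half the most; returns when the fingers have stopped.
- env.dwell(seconds).
- env.inverse_kinematics(position, orientation): joint angles nearest the present ones, or None.
- env.snapshot(name): name is "scene" or "side" or "wrist"; returns the picture (420x560x3 uint8, red, green, blue); there is no depth.
- env.camera_info(name): a dict with "fx", "fy", "cx", "cy" (pixels), "rvec" (rotation vector, rad) and "tvec" (3), from world to camera coordinates, as OpenCV has them. Camera axes: x right, y down, z forward; pixel columns grow to the right and rows downward; lengths in m; the calibration is good to about 2 mm. A picture is of the moment at which its call begins: read the wrist's pose just before it. camera_info takes no time and is no camera call; for the wrist camera it gives the pose at the moment of the call.
A pose or a line that the arm cannot do raises env.MotionError and nothing moves.
- env.job_done(): hands the job in, once; it reports no verdict.
Readings, each from a call of its own:
- env.get_time_s(): time.
- env.get_q(): joint angles.
- env.get_qd(): joint speeds.
- env.get_effort(): joint torques, N m.
- env.get_position(): TCP position.
- env.get_tcp_rot(): TCP orientation.
- env.get_ft_force(): force on the tool from outside, world axes, zero at the start.
- env.get_wrist_torque(): the same for the moment, N m.
- env.get_gripper_width(): finger opening in m.
Only numpy, scipy, OpenCV 4.12 (cv2) and the standard library are available. Lean on these libraries where they do the work, as an engineer would, in place of code of your own. Each camera call takes 0.05 s, during which the arm holds its last target.

## Working session

There is one attempt and no reset: what is moved stays moved. The work goes in short steps, each a Python script; the robot and the scene stay as the last script left them, time stands still between calls to the robot, and variables do not carry over. Pictures are saved under pics/ and viewed, and the job is handed in when it is done.

```bash
ls; mkdir -p pics; python3 - <<'E'
from cell import env
import cv2
for n in ["scene","side","wrist"]:
    i=env.snapshot(n); cv2.imwrite(f"pics/{n}0.png",i[:,:,::-1]); print(n,env.camera_info(n))
print(env.get_time_s(),env.get_tcp_rot())
E
```

```text
pics
scene {'fx': 504.4530385792344, 'fy': 504.4530385792344, 'cx': 275.51922188137894, 'cy': 208.4469947036669, 'rvec': array([ 2.34437878, -0.72689637,  0.24548719]), 'tvec': array([-0.36732889,  0.31340912,  1.0679734 ])}
side {'fx': 490.82722991631465, 'fy': 490.82722991631465, 'cx': 285.5961109165882, 'cy': 211.3074848473841, 'rvec': array([ 0.28540823, -2.74650104,  1.3322662 ]), 'tvec': array([0.49280705, 0.09573016, 1.39615264])}
wrist {'fx': 307.24494811122787, 'fy': 307.24494811122787, 'cx': 279.77611230538974, 'cy': 207.47363062402394, 'rvec': array([-2.85105441e+00, -9.35747251e-04,  9.82148220e-04]), 'tvec': array([-0.62499998, -0.03189487,  0.39172565])}
0.15 [-3.14158352e+00 -4.55415546e-05  1.65463381e-03]
```

View pics/scene0.png

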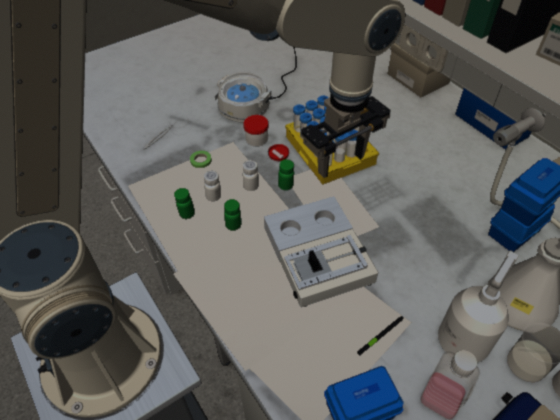

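View pics/side0.png

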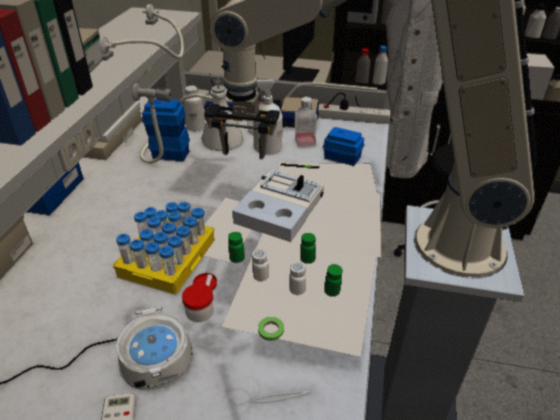

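View pics/wrist0.png

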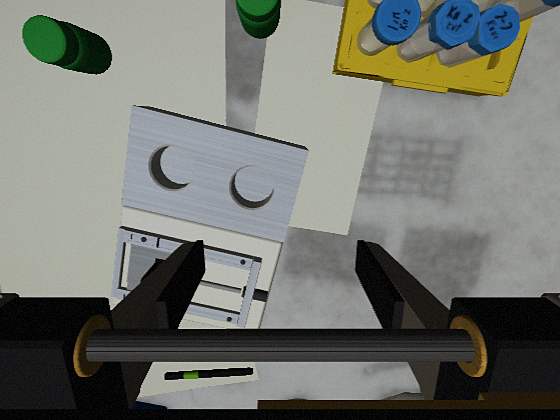

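The scene view shows white bottles at about (211,185) and (250,175), with green look-alikes around them. The reader is at (320,248) with its tab at (320,258). The wrist view shows both wells, at (172,167) and (251,187).

```bash
cat > h.py <<'E'
import numpy as np, cv2
from scipy.spatial.transform import Rotation as Ro
def cam(ci):
    R=cv2.Rodrigues(np.array(ci["rvec"],float))[0]; t=np.array(ci["tvec"],float)
    K=np.array([[ci["fx"],0,ci["cx"]],[0,ci["fy"],ci["cy"]],[0,0,1]]); return K,R,t
def plane(ci,uv,z):
    K,R,t=cam(ci); C=-R.T@t; d=R.T@np.linalg.inv(K)@np.array([uv[0],uv[1],1.]); return C+d*(z-C[2])/d[2]
def proj(ci,p):
    K,R,t=cam(ci); q=K@(R@np.asarray(p)+t); return q[:2]/q[2]
def zoom(img,u,v,w,h,s,name):
    c=img[v:v+h,u:u+w][:,:,::-1]; cv2.imwrite(name,cv2.resize(c,None,fx=s,fy=s,interpolation=cv2.INTER_CUBIC))
E
python3 - <<'E'
from cell import env
from h import *
a=cv2.imread("pics/scene0.png")[:,:,::-1]; b=cv2.imread("pics/side0.png")[:,:,::-1]; w=cv2.imread("pics/wrist0.png")[:,:,::-1]
zoom(a,165,140,140,100,5,"pics/za.png"); zoom(b,220,220,140,100,5,"pics/zb.png"); zoom(w,100,90,220,200,3,"pics/zw.png")
zoom(a,255,190,130,115,5,"pics/zr.png")
s,d,wi=[env.camera_info(n) for n in("scene","side","wrist")]
print([plane(s,p,0.08).round(3) for p in((211,175),(250,164))],[plane(d,p,0.08).round(3) for p in((260,253),(298,266))])
p=[plane(wi,q,0.05) for q in((172,167),(251,187))]; print(p, np.linalg.norm(p[1]-p[0]))
E
```

```text
[array([0.422, 0.261, 0.08 ]), array([0.525, 0.237, 0.08 ])] [array([0.522, 0.235, 0.08 ]), array([0.42 , 0.261, 0.08 ])]
[array([0.50735149, 0.02817527, 0.05      ]), array([0.59302397, 0.00589056, 0.05      ])] 0.08852334130079345
```

View pics/za.png

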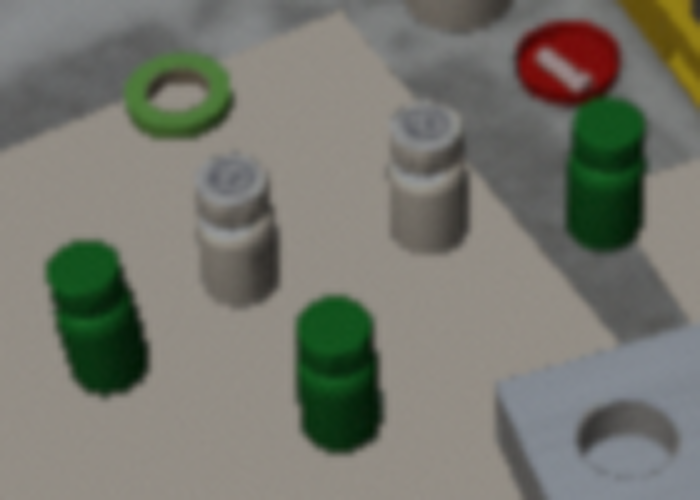

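View pics/zb.png

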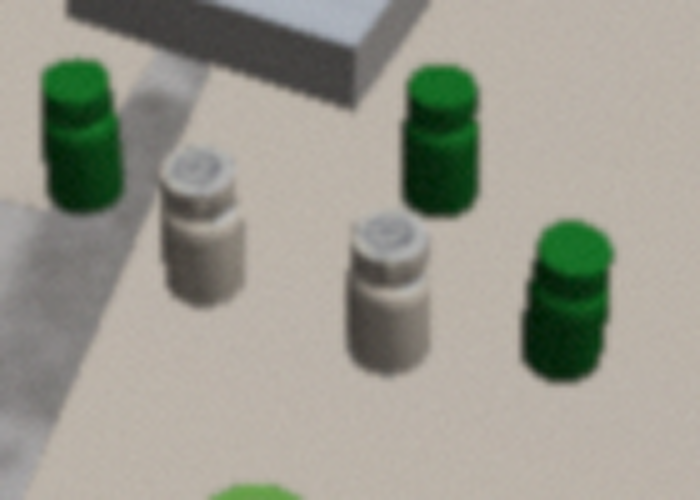

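View pics/zw.png

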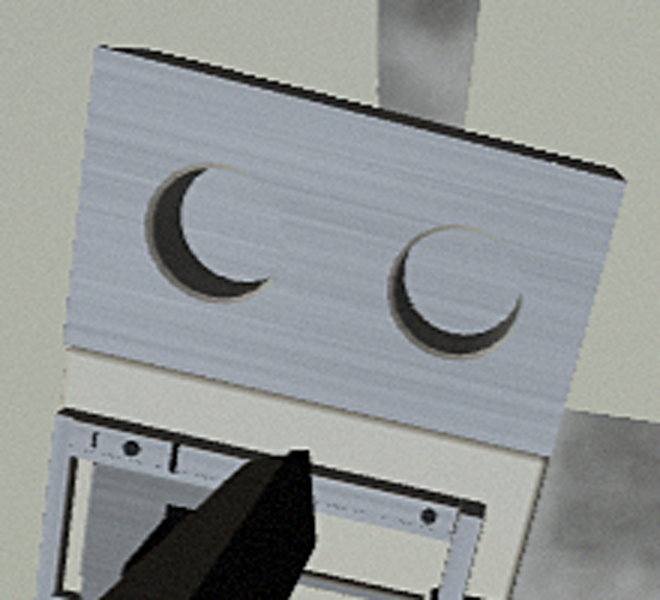

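View pics/zr.png

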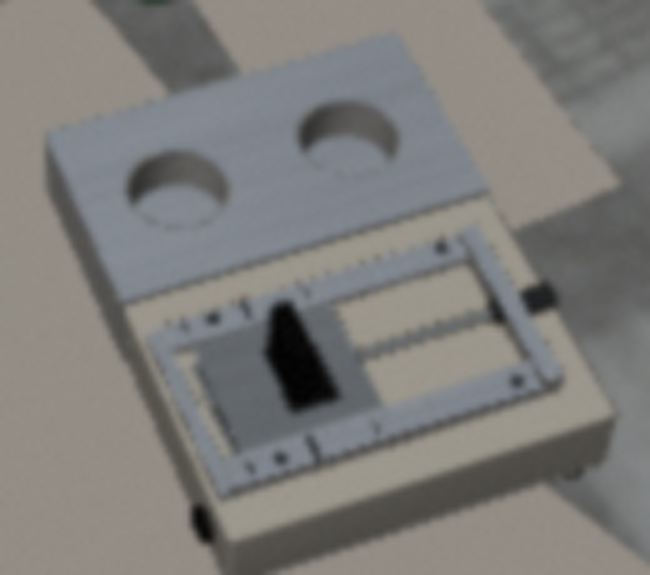

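```bash
python3 - <<'E'
from cell import env
from h import *
s,d,wi=[env.camera_info(n) for n in("scene","side","wrist")]
print("greens scene",[plane(s,(165+u/5,140+v/5),0.081).round(3) for u,v in((84,265),(336,323),(610,125))])
print("whites scene",[plane(s,(165+u/5,140+v/5),0.081).round(3) for u,v in((233,182),(427,127))])
print("greens side",[plane(d,(220+u/5,220+v/5),0.081).round(3) for u,v in((78,83),(442,88),(574,246))])
print("whites side",[plane(d,(220+u/5,220+v/5),0.081).round(3) for u,v in((202,170),(391,234))])
print("tape,jar",[plane(s,p,z).round(3) for p,z in(((201,159),.01),((256,126),.066),((381,336),.01))])
P=lambda u,v:plane(wi,(100+u/3,90+v/3),.05)
c=[P(*q) for q in((98,46),(625,180),(548,455),(67,347),(214,232),(456,291))]
for x in c: print(x.round(4))
print(np.linalg.norm(c[1]-c[0]),[np.arctan2(*(c[j]-c[i])[1::-1]) for i,j in((0,1),(3,2),(4,5))])
K,R,t=cam(wi); print(-R.T@t)
E
```

```text
greens scene [array([0.331, 0.248, 0.081]), array([0.415, 0.143, 0.081]), array([0.602, 0.178, 0.081])]
whites scene [array([0.42 , 0.255, 0.081]), array([0.523, 0.232, 0.081])]
greens side [array([0.6  , 0.189, 0.081]), array([0.412, 0.152, 0.081]), array([0.33 , 0.253, 0.081])]
whites side [array([0.52 , 0.24 , 0.081]), array([0.419, 0.264, 0.081])]
tape,jar [array([0.457, 0.397, 0.01 ]), array([0.628, 0.37 , 0.066]), array([ 0.512, -0.302,  0.01 ])]
[0.4731 0.0921 0.05  ]
[0.6557 0.0466 0.05  ]
[ 0.6285 -0.0597  0.05  ]
[ 0.4467 -0.0159  0.05  ]
[0.5066 0.0278 0.05  ]
[0.5941 0.0059 0.05  ]
0.18814181358197826 [np.float64(-0.24405812828756882), np.float64(-0.23683262515970455), np.float64(-0.24530499547123208)]
[0.62525075 0.08199864 0.3839648 ]
```

The bottles are near (0.420,0.260) and (0.522,0.236), and the reader's yaw is about -0.242. I'll move over the bottles with the reader's yaw and refine their positions with the wrist camera.

```bash
cat >> h.py <<'E'
YAW=-0.242
ORI=(Ro.from_euler('z',YAW)*Ro.from_euler('x',np.pi)).as_rotvec()
E
python3 - <<'E'
from cell import env
from h import *
env.move_pose([.56,.17,.36],ORI); env.dwell(.2)
ci=env.camera_info("wrist"); w=env.snapshot("wrist"); cv2.imwrite("pics/w1.png",w[:,:,::-1]); np.save("ci1.npy",ci,allow_pickle=True)
print(env.get_time_s(),env.get_position(),env.get_ft_force(),env.get_gripper_width())
print([proj(ci,(x,y,.081)).round() for x,y in((.42,.26),(.522,.236))])
E
```

```text
1.175 [0.56061369 0.16895222 0.36030788] [ 0.48277289 -0.02987512  0.32635346] 0.09189371672640433
[array([ 89., 150.]), array([215., 149.])]
```

View pics/w1.png

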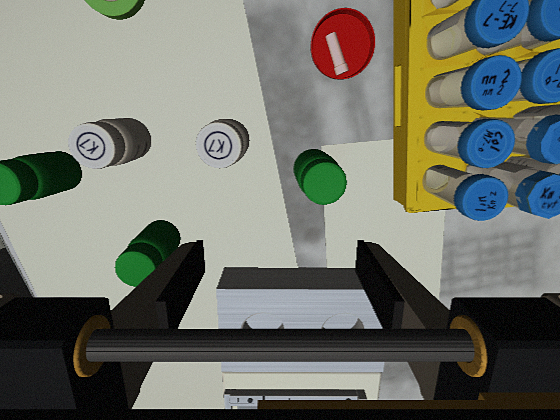

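```bash
python3 - <<'E'
from h import *
w=cv2.imread("pics/w1.png")[:,:,::-1]
zoom(w,60,105,210,80,3,"pics/z1.png"); 
ci=np.load("ci1.npy",allow_pickle=True).item()
g=cv2.cvtColor(np.ascontiguousarray(w),cv2.COLOR_RGB2GRAY)
for (u,v) in((94,145),(222,144)):
    r=cv2.resize(g[v-30:v+31,u-30:u+31],None,fx=4,fy=4,interpolation=cv2.INTER_CUBIC)
    c=cv2.HoughCircles(cv2.GaussianBlur(r,(0,0),2),cv2.HOUGH_GRADIENT,1.2,200,param1=80,param2=20,minRadius=76,maxRadius=104)
    if c is None: print("none");continue
    x,y,rr=c[0,0]; uv=(u-30+(x-1.5)/4,v-30+(y-1.5)/4); print(uv,rr/4,plane(ci,uv,.081).round(4))
E
```

```text
(np.float32(102.475006), np.float32(144.175)) 23.17 [0.4329 0.2618 0.081 ]
(np.float32(217.575), np.float32(145.875)) 23.17 [0.5251 0.2375 0.081 ]
```

View pics/z1.png

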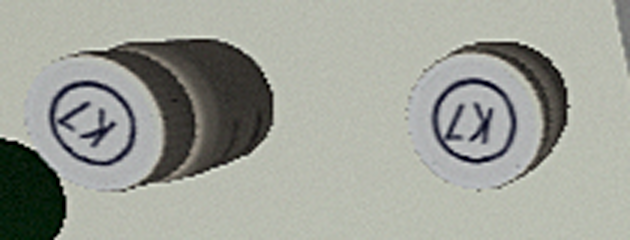

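```bash
cat >> h.py <<'E'
GR=0.171; H=0.056
E
python3 - <<'E'
from cell import env
from h import *
ci=np.load("ci1.npy",allow_pickle=True).item()
A,B=[plane(ci,p,.081) for p in((91.3,145.7),(218.8,145.))]; print(A,B)
np.save("AB.npy",[A,B])
env.set_gripper(.066)
env.move_straight([B[0],B[1],.30],.3,ORI)
env.dwell(.1)
env.move_straight([B[0],B[1],GR+H],.12)
env.dwell(.2); print(env.get_position(),env.get_ft_force())
i=env.snapshot("side"); zoom(i,200,180,200,150,4,"pics/s2.png"); 
i=env.snapshot("scene"); zoom(i,165,100,200,150,4,"pics/a2.png"); print(env.get_time_s())
E
```

```text
[0.42337996 0.26286679 0.081     ] [0.52626379 0.23796943 0.081     ]
[0.52658633 0.23811885 0.22785301] [ 0.15790718  0.65230103 -0.07915624]
3.3667
```

View pics/s2.png

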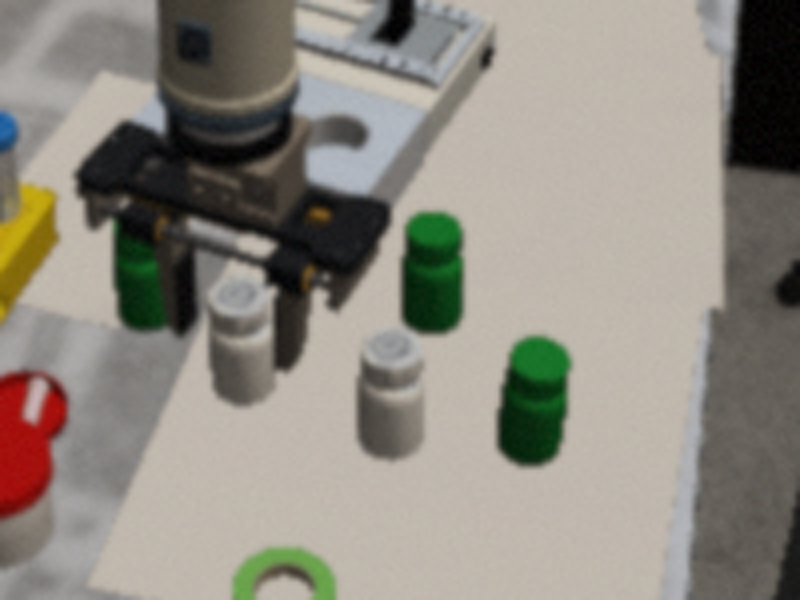

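View pics/a2.png

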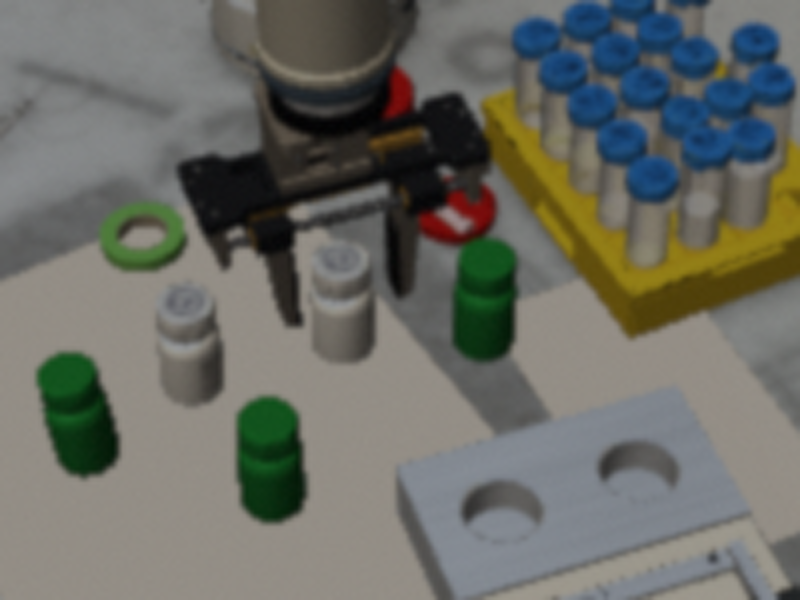

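```bash
python3 - <<'E'
from cell import env
from h import *
s,d=[env.camera_info(n) for n in("scene","side")]
p=env.get_position()
for z in(0,.081):
  q=np.array([p[0],p[1],z]); print(z,(proj(d,q)-[200,180])*4,(proj(s,q)-[165,100])*4)
for sg in(1,-1):
  for dy in (.01,-.01):
    q=p+Ro.from_rotvec(ORI).apply([sg*.034,dy,.19]); print((proj(d,q)-[200,180])*4,(proj(s,q)-[165,100])*4)
E
```

```text
0 [235.18989803 383.06063327] [347.01653531 338.21114149]
0.081 [232.52154578 292.94656085] [340.62662822 253.78835411]
[195.16217595 316.29019644] [396.85668    296.85666271]
[180.28453881 335.59509362] [387.04079123 277.04638323]
[288.01637548 348.71737332] [300.35415043 323.40457939]
[273.9313396  368.73758901] [291.3041687  303.14314644]
```

The bottle stands between the fingers, within about 2 mm of the expected projection in both views. Next: grip it, lift, and carry it to above the far well.

```bash
python3 - <<'E'
from cell import env
from h import *
p0=env.get_position()
env.set_gripper(.02); print(env.get_gripper_width(),env.get_ft_force())
env.move_straight([p0[0],p0[1],GR+H+.125],.15); env.dwell(.2); print(env.get_gripper_width(),env.get_ft_force())
W=np.array([.5941,.0059])
env.move_straight([W[0],W[1],GR+H+.125],.2); 
env.move_straight([W[0],W[1],GR+H+.06],.12); env.dwell(.3)
print(env.get_position(),env.get_ft_force(),env.get_time_s())
i=env.snapshot("side"); zoom(i,200,120,160,120,5,"pics/s3.png"); 
i=env.snapshot("scene"); zoom(i,235,130,160,120,5,"pics/a3.png")
i=env.snapshot("wrist"); cv2.imwrite("pics/w3.png",i[:,:,::-1])
E
```

```text
0.04049402524717435 [-0.84809342  1.21190826  2.0019987 ]
0.04025319499300281 [-0.35574002 -0.39076214 -1.41626819]
[0.59429421 0.00589498 0.28765361] [-0.64016117  0.22989846 -1.41600477] 7.4
```

View pics/s3.png

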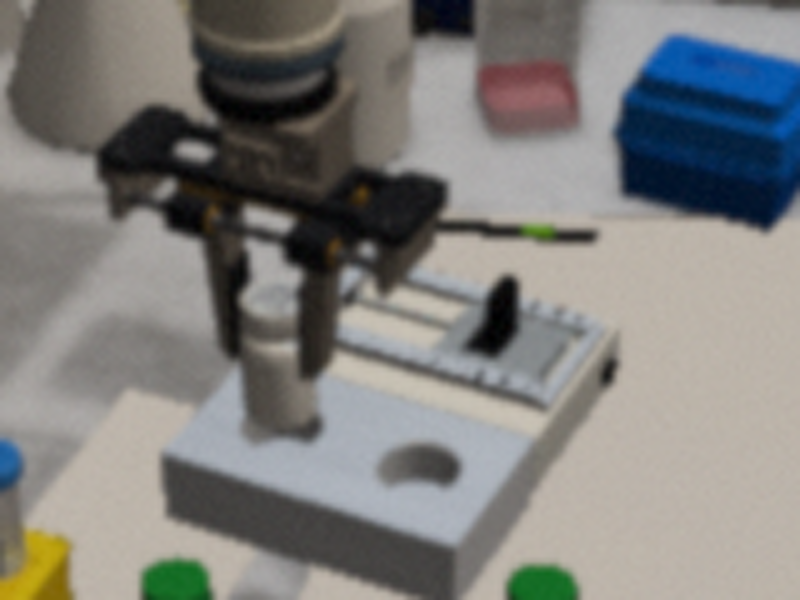

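View pics/a3.png

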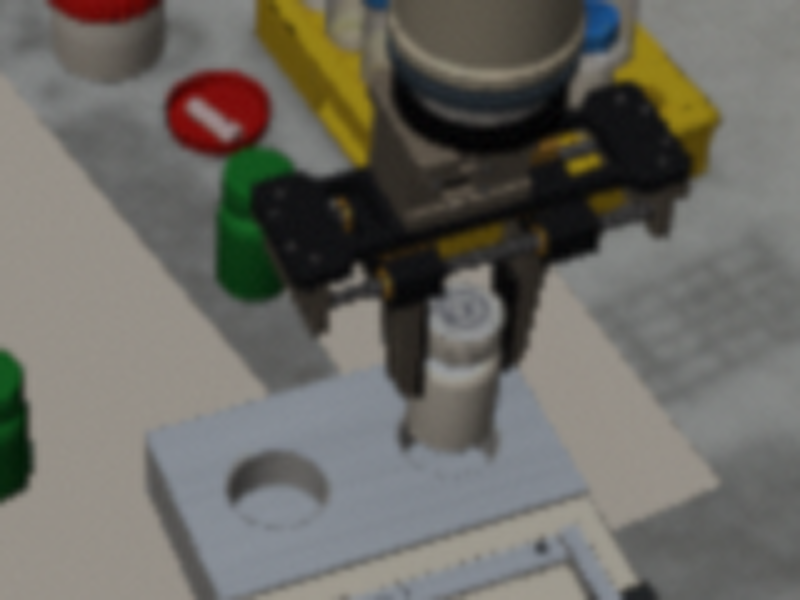

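View pics/w3.png

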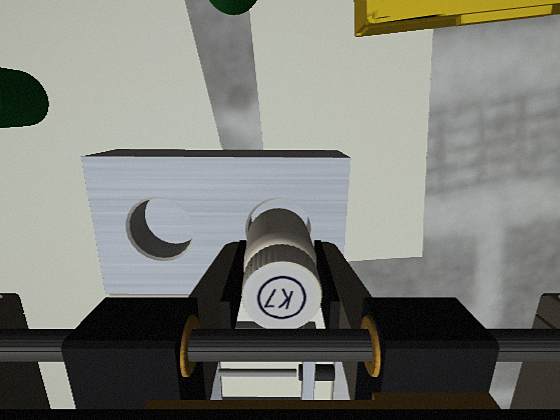

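```bash
python3 - <<'E'
from cell import env
from h import *
w=cv2.imread("pics/w3.png")[:,:,::-1].copy(); ci=env.camera_info("wrist")
print(plane(ci,(282,297.5),.141),env.get_position())
W=np.array([.5941,.0059]);N=np.array([.5066,.0278])
for c,col in((W,(255,0,0)),(N,(255,0,0))):
  for r in(.024,.026):
    pts=np.array([proj(ci,(c[0]+r*np.cos(a),c[1]+r*np.sin(a),.05)) for a in np.linspace(0,6.28,60)])
    w=cv2.resize(w,None,fx=1,fy=1)
    cv2.polylines(w,[np.round(pts*16).astype(np.int32)],True,col,1,shift=4)
zoom(w,100,170,240,140,3,"pics/z3.png")
w=cv2.imread("pics/w3.png")[:,:,::-1].copy();zoom(w,100,170,240,140,3,"pics/z3r.png")
E
```

```text
[0.59558306 0.00580907 0.141     ] [0.59414479 0.00588673 0.28725031]
```

View pics/z3.png

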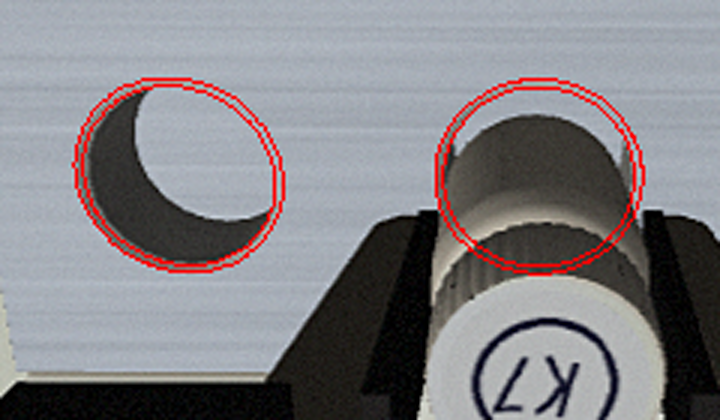

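View pics/z3r.png

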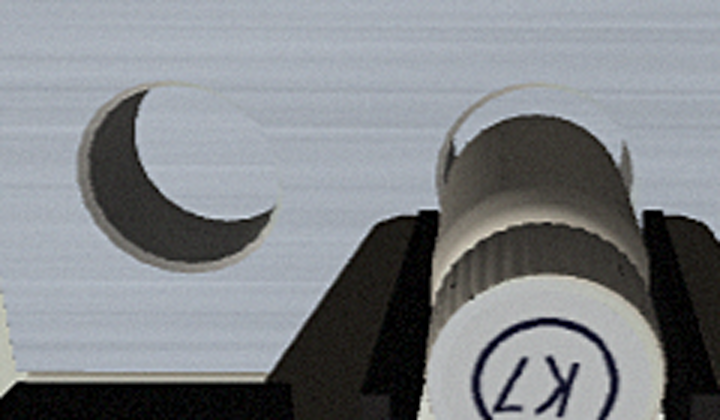

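The bottle sits about 1.3 mm too far along +x relative to the far well's rim, with the rim centre at zoomed column 535 and the bottle at 540. I'll correct for that and lower it under force watch.

```bash
cat >> h.py <<'E'
def insert(env,W):
    z=env.get_position()[2]; env.move_straight([W[0],W[1],z],.03); env.dwell(.2)
    f0=env.get_ft_force(); 
    for b in (.052,.047,.042,.036,.030,.026,.023,.021,.020,.019,.018):
        env.move_straight([W[0],W[1],GR+H+b],.05); env.dwell(.05)
        f=env.get_ft_force()-f0; print(b,env.get_position().round(4),f.round(2))
        if np.linalg.norm(f)>8: print("stop");return False
    return True
E
python3 - <<'E'
from cell import env
from h import *
print(insert(env,(.5926,.0057)),env.get_wrist_torque(),env.get_gripper_width(),env.get_time_s())
i=env.snapshot("side"); zoom(i,200,120,160,120,5,"pics/s4.png"); 
i=env.snapshot("scene"); zoom(i,235,130,160,120,5,"pics/a4.png")
E
```

```text
0.052 [0.5925 0.0057 0.2786] [ 0.11 -0.06  0.08]
0.047 [0.5925 0.0057 0.2738] [ 0.42 -0.11  0.78]
0.042 [0.5926 0.0057 0.2689] [ 0.33 -0.59  1.01]
0.036 [0.5925 0.0057 0.2628] [0.84 0.05 0.37]
0.03 [0.5925 0.0057 0.2568] [ 0.7  -0.61  1.17]
0.026 [0.5925 0.0057 0.2529] [ 0.43 -0.41  0.72]
0.023 [0.5925 0.0057 0.2499] [-0.41 -1.36  0.92]
0.021 [0.5926 0.0057 0.2479] [ 0.39 -1.02  0.72]
0.02 [0.5927 0.0057 0.2471] [0.86 0.04 0.76]
0.019 [0.5927 0.0057 0.2469] [-2.35 -0.08  9.84]
stop
False [0.06148022 0.66585537 0.01345963] 0.04068572280195933 11.1
```

View pics/s4.png

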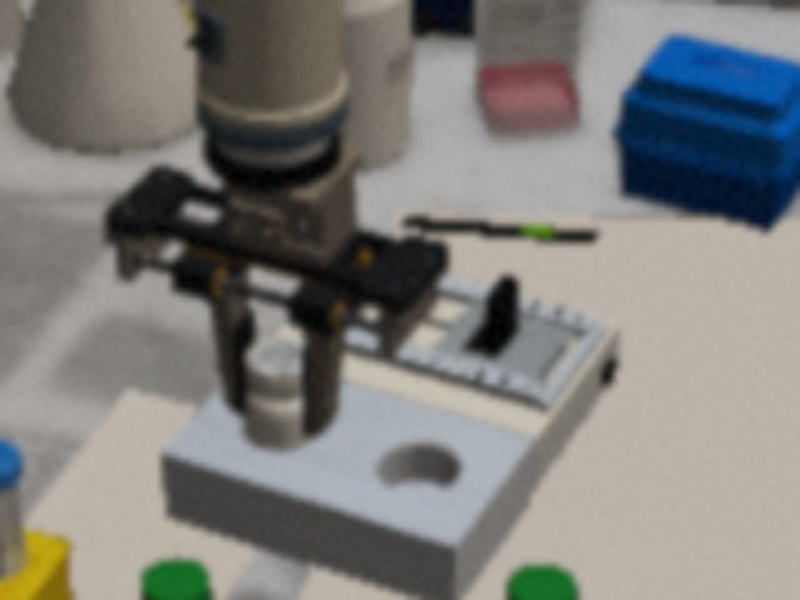

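View pics/a4.png

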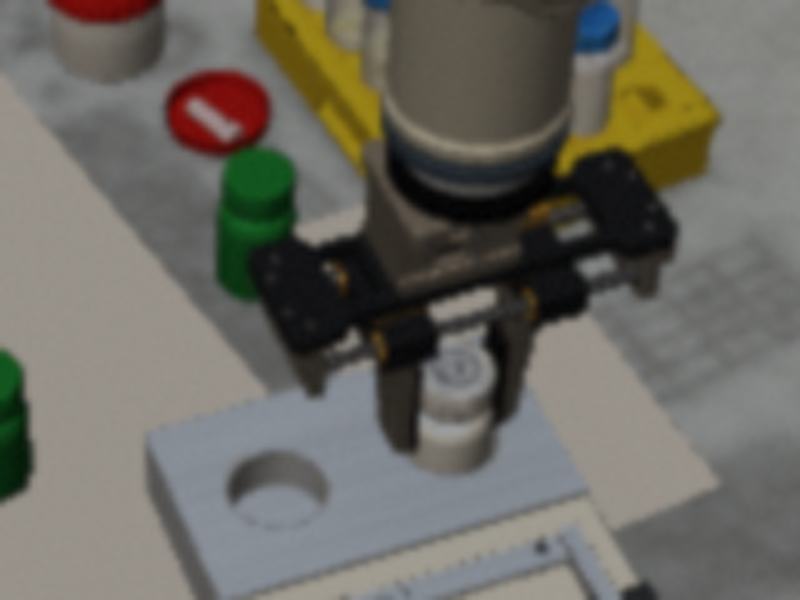

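It bottomed at the expected height with clean insertion forces. Next: release, retreat and fetch bottle A.

```bash
python3 - <<'E'
from cell import env
from h import *
p=env.get_position()
env.move_straight([p[0],p[1],.2475],.05)
env.set_gripper(.062); env.dwell(.1)
env.move_straight([p[0],p[1],.34],.12)
i=env.snapshot("scene"); zoom(i,235,130,160,120,5,"pics/a5.png")
A=(.4222,.2630)
env.move_straight([A[0],A[1],.32],.3)
env.move_straight([A[0],A[1],GR+H],.12); env.dwell(.2); print(env.get_ft_force())
env.set_gripper(.02); print(env.get_gripper_width(),env.get_ft_force())
env.move_straight([A[0],A[1],GR+H+.125],.15)
N=(.5052,.0277)
env.move_straight([N[0],N[1],GR+H+.125],.2)
env.move_straight([N[0],N[1],GR+H+.06],.12); env.dwell(.3)
ci=env.camera_info("wrist"); i=env.snapshot("wrist"); cv2.imwrite("pics/w5.png",i[:,:,::-1]); zoom(i,150,170,240,140,3,"pics/z5.png")
print(env.get_position(),env.get_gripper_width(),env.get_time_s(),env.get_ft_force())
i=env.snapshot("scene"); zoom(i,235,130,160,120,5,"pics/a6.png")
E
```

```text
[-0.53804771 -1.2496295  -0.88598371]
0.041615022379684175 [-0.93440843  0.35125675  3.15663692]
[0.5053303  0.02768724 0.2874662 ] 0.04178222187002989 19.2 [-0.20645033 -0.48826864 -0.71271433]
```

View pics/a5.png

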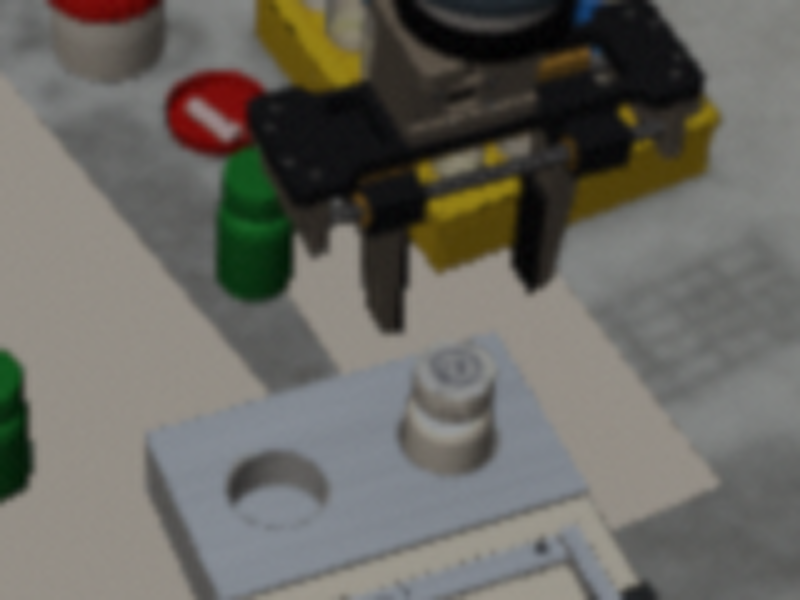

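View pics/z5.png

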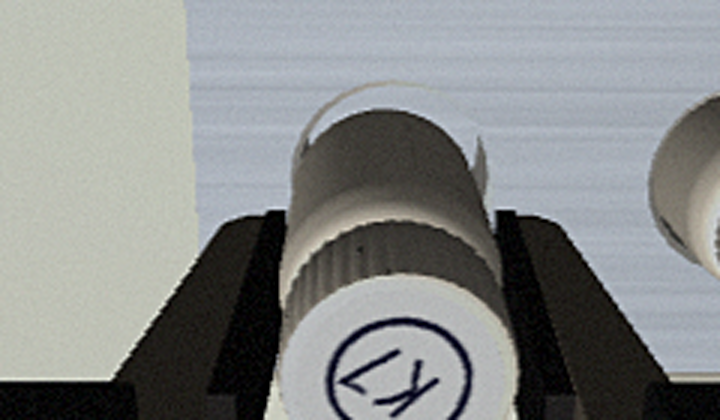

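View pics/a6.png

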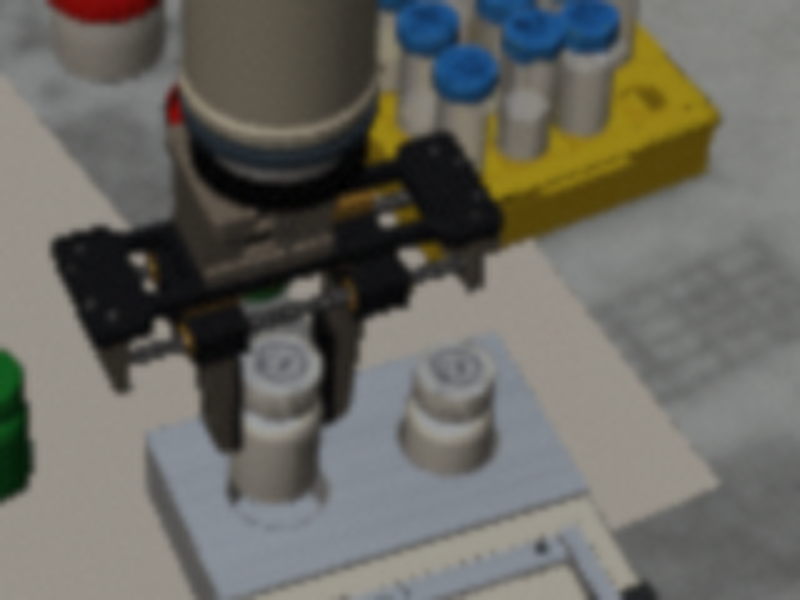

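Bottle B stands fully seated in the far well. Bottle A hovers over the near well, with the rim centre at zoomed column 391 and the bottle at about 388, so I'll insert it with a small correction.

```bash
python3 - <<'E'
from cell import env
from h import *
print(insert(env,(.5057,.0276)),env.get_wrist_torque(),env.get_gripper_width(),env.get_time_s())
i=env.snapshot("side"); zoom(i,200,120,160,120,5,"pics/s7.png"); 
E
```

```text
0.052 [0.5056 0.0276 0.2787] [ 0.34 -0.24 -0.1 ]
0.047 [0.5056 0.0276 0.2738] [-0.16 -0.65  0.39]
0.042 [0.5056 0.0276 0.2688] [ 0.27 -0.35  1.18]
0.036 [0.5056 0.0276 0.2628] [-0.85  0.08 -0.12]
0.03 [0.5056 0.0276 0.2568] [ 0.44 -0.44 -0.32]
0.026 [0.5056 0.0276 0.2529] [ 0.03 -0.06  0.37]
0.023 [0.5057 0.0276 0.2499] [ 0.25  0.05 -0.41]
0.021 [0.5057 0.0276 0.2479] [ 0.1  -0.26 -0.06]
0.02 [0.5058 0.0276 0.2472] [-0.44 -0.08  2.83]
0.019 [0.5058 0.0276 0.2469] [-4.07 -0.38 15.17]
stop
False [-0.00392754  0.7961753  -0.00424613] 0.04119773978315146 22.8
```

View pics/s7.png

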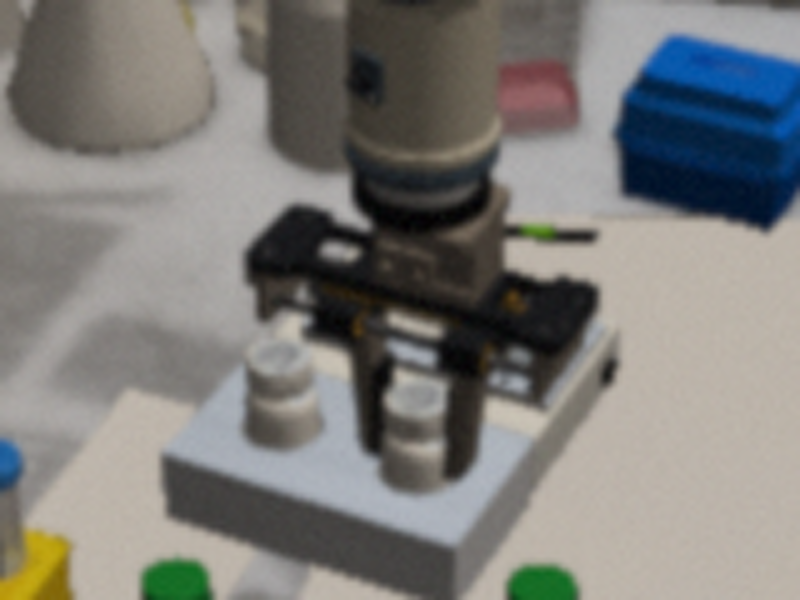

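```bash
python3 - <<'E'
from cell import env
from h import *
p=env.get_position()
env.move_straight([p[0],p[1],.2475],.05)
env.set_gripper(.062); env.dwell(.1)
env.move_straight([p[0],p[1],.34],.12)
env.move_straight([.4798,-.096,.33],.2)
env.set_gripper(.05); env.dwell(.2)
ci=env.camera_info("wrist"); i=env.snapshot("wrist"); cv2.imwrite("pics/w8.png",i[:,:,::-1])
print(env.get_position(),env.get_time_s(),[proj(ci,(.4798,-.096,z)) for z in(.078,.098)])
i=env.snapshot("side"); zoom(i,200,120,160,120,5,"pics/s8.png"); 
i=env.snapshot("scene"); zoom(i,235,160,160,120,5,"pics/a8.png")
E
```

```text
[ 0.47980836 -0.09593692  0.3300362 ] 26.025 [array([279.34964679, 222.92336589]), array([279.322013  , 231.99967808])]
```

View pics/w8.png

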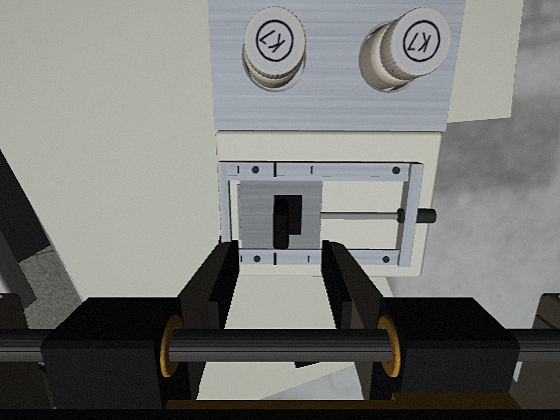

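View pics/s8.png

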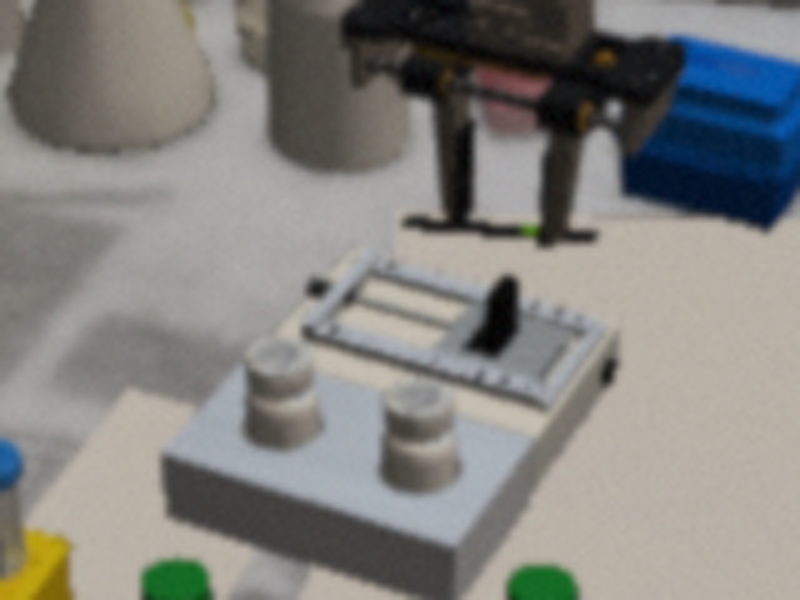

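View pics/a8.png

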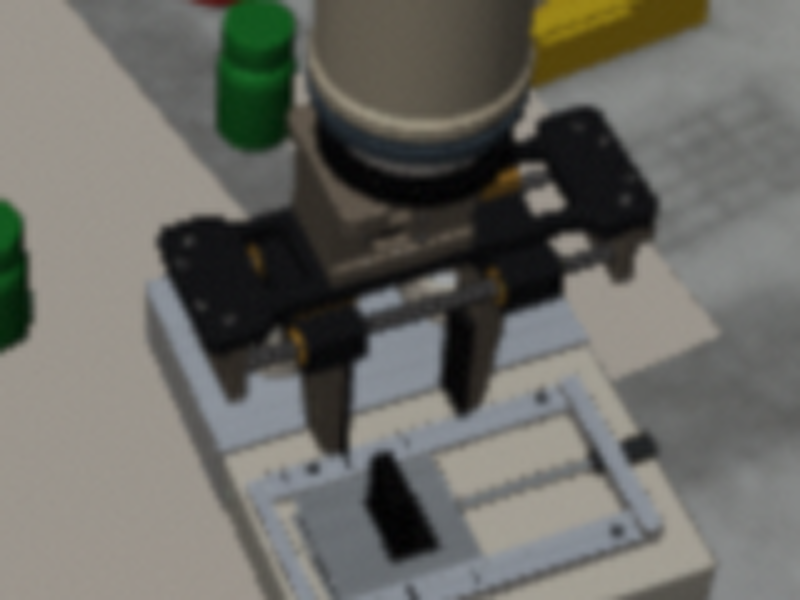

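Both bottles stand seated. In the wrist view the tab is at (282,225), between the fingers. The ticks on the rails show clearly: closed at (239,170), half at (275,170) and full at (312,170). Next: descend and grip the tab.

```bash
python3 - <<'E'
from cell import env
from h import *
env.move_straight([.4800,-.096,.257],.12); env.dwell(.2); f0=env.get_ft_force()
print(f0)
env.set_gripper(.0); env.dwell(.2); print(env.get_gripper_width(),env.get_ft_force()-f0,env.get_position())
ci=env.camera_info("wrist"); i=env.snapshot("wrist"); cv2.imwrite("pics/w9.png",i[:,:,::-1]); zoom(i,190,120,260,160,3,"pics/z9.png")
print(env.get_time_s())
i=env.snapshot("scene"); zoom(i,235,190,160,120,5,"pics/a9.png")
E
```

```text
[-0.44621794 -0.43623814 -0.54260005]
0.012076433311451348 [ 3.08513875 -1.58934876 -1.98549903] [ 0.48026531 -0.09605101  0.25704216]
27.9917
```

View pics/z9.png

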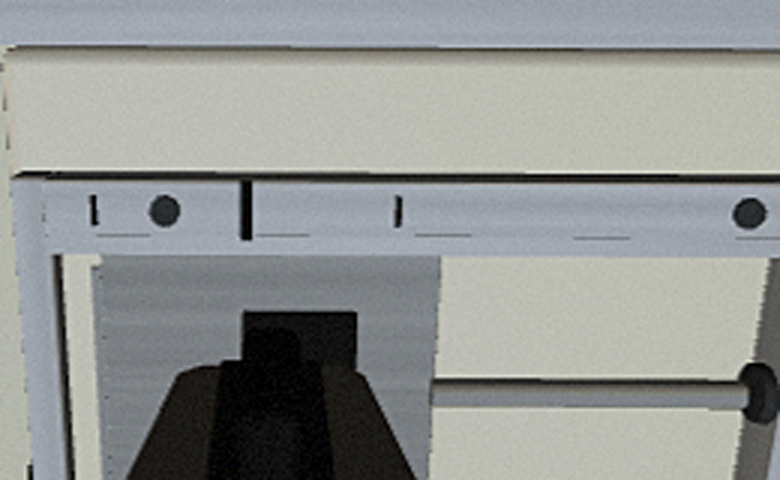

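View pics/a9.png

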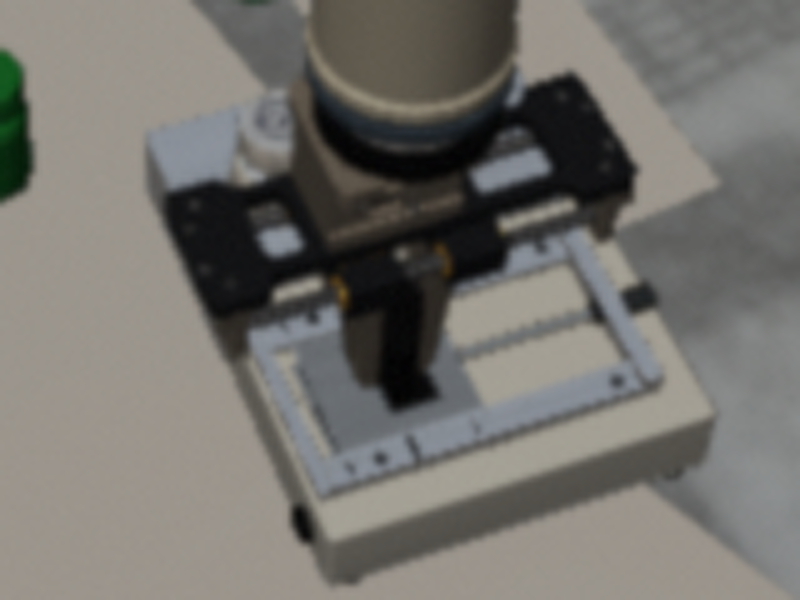

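```bash
python3 - <<'E'
from cell import env
from h import *
p=np.array([.4801,-.09605,.257]); y=-.244
d=np.array([np.cos(y),np.sin(y),0])
for s in (.015,.027,.030):
    env.move_straight(p+d*s,.04); env.dwell(.2); q=env.get_position(); print(s,((q-p)@d).round(4),env.get_ft_force(),env.get_gripper_width())
ci=env.camera_info("wrist"); i=env.snapshot("wrist"); cv2.imwrite("pics/w10.png",i[:,:,::-1]); zoom(i,150,120,260,160,3,"pics/z10.png")
print(env.get_time_s())
i=env.snapshot("scene"); cv2.imwrite("pics/af10.png",i[:,:,::-1]); zoom(i,235,190,160,120,5,"pics/a10.png")
E
```

```text
0.015 0.0139 [-4.55744931  1.25710454  7.18397895] 0.011927240304125645
0.027 0.0256 [-6.42267076  1.42244104  7.34861068] 0.011666872867231868
0.03 0.0285 [-6.11728053  1.45928735  8.0056876 ] 0.01138594599214945
29.9167
```

View pics/z10.png

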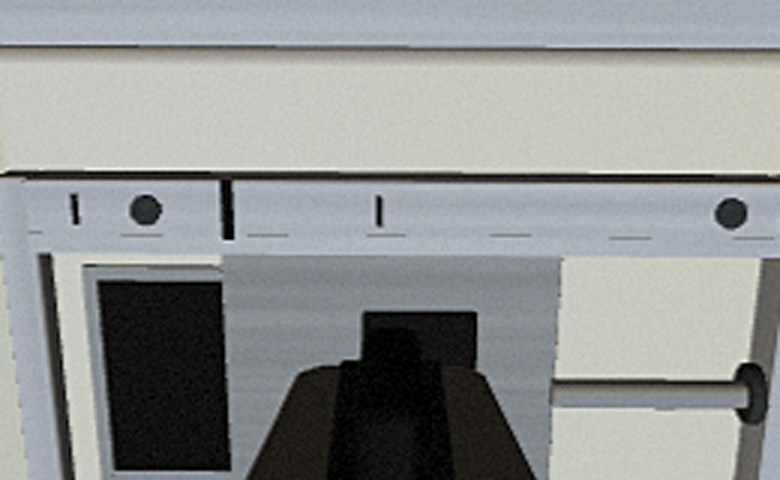

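View pics/a10.png

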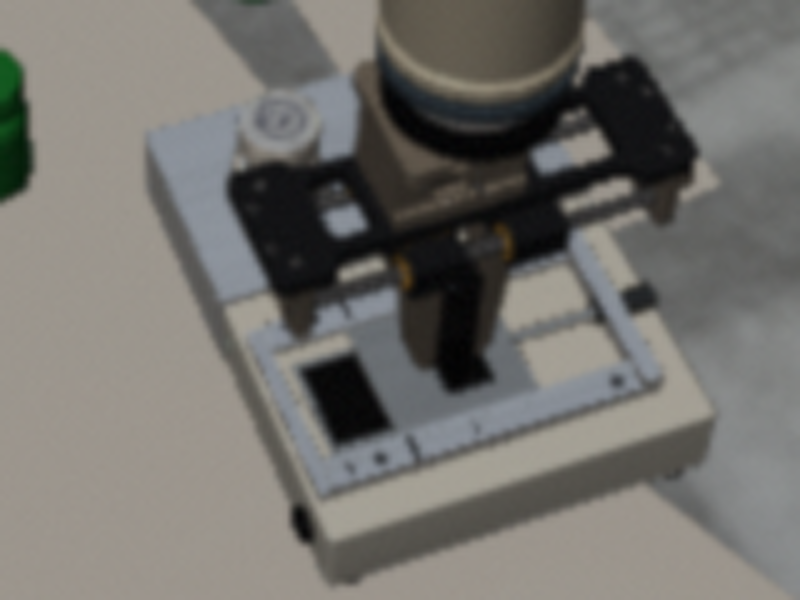

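```bash
python3 - <<'E'
from cell import env
from h import *
ci=env.camera_info("wrist"); y=-.244
O=np.array([.5331,-.0475,0]); d=np.array([np.cos(y),np.sin(y),0]); n=np.array([-d[1],d[0],0])
def f(u,v,z,u0=150):
    p=plane(ci,(u0+u/3,120+v/3),z)-O; return ((p@d)*1e3).round(1),((p@n)*1e3).round(1)
print("ticks",[f(u,v,.06) for u,v in((73,194),(77,224),(226,180),(230,240),(378,196),(380,226))])
print("screws",[f(u,v,.06) for u,v in((146,210),(732,213))])
print("plate edge near",[f(u,v,.056) for u,v in((222,262),(231,468))], "far",[f(u,v,.056) for u,v in((561,262),(550,460))])
print("window",[f(u,v,.05) for u,v in((98,282),(114,468))])
print("tabpatch",[f(u,v,.056) for u,v in((363,312),(477,312))])
w=cv2.imread("pics/w10.png"); g=w[:,:,1].astype(int)
for v in (214,240,262): print(v,g[v,180:240])
print(g[192,220:232],g[190,220:232])
E
```

```text
ticks [(np.float64(-73.9), np.float64(-17.0)), (np.float64(-73.7), np.float64(-23.0)), (np.float64(-43.7), np.float64(-14.1)), (np.float64(-43.5), np.float64(-26.2)), (np.float64(-14.1), np.float64(-17.2)), (np.float64(-13.7), np.float64(-23.2))]
screws [(np.float64(-59.8), np.float64(-20.1)), (np.float64(55.6), np.float64(-20.3))]
plate edge near [(np.float64(-46.1), np.float64(-32.0)), (np.float64(-46.5), np.float64(-79.2))] far [(np.float64(23.3), np.float64(-31.7)), (np.float64(23.4), np.float64(-76.9))]
window [(np.float64(-73.9), np.float64(-38.3)), (np.float64(-74.2), np.float64(-82.7))]
tabpatch [(np.float64(-17.3), np.float64(-42.7)), (np.float64(6.5), np.float64(-42.6))]
214 [145 149  57   2   3   3  12   5   8   2   0   9   8   5   0   2   1   0
   3   2   5   0   0   0   5   0   0   2   0   2   2   0   2   0   1   0
   0   4   0   4   0   0   0  17 117 130 135 134 130 134 130 124 133 129
 128 131 131 135 129 135]
240 [154 137 144 153 101  33   5  11  14  14  14  18  11  22  21   9  11  18
  22  14  12  19  13  25  25  17  18  15  20  21  20   8  14  17  18  10
  13  17   9  23  16  16  19  14   0 144 143 129 132 135 134 129 132 132
 132 133 129 131 128 135]
262 [200 211 158 135 143 153 108  31   7  18  19  22  19  22  16  22   8  11
  14  10  13  15  15   6  19   8  18  15  24   4  20  15  13  12  16   6
  15  18  19  22  11  18  15  10  14   3  94 141 136 144 141 139 140 143
 139 143 139 138 141 149]
[179 179 186 128  37   9   5  20 170 186 180 176] [179 176 187 125  33   0   0  23 169 184 174 175]
```

Vision shows the plate edge about 2.7 mm short of the half tick, so I'll push a little further.

```bash
python3 - <<'E'
from cell import env
from h import *
p=np.array([.4801,-.09605,.257]); y=-.244
d=np.array([np.cos(y),np.sin(y),0])
env.move_straight(p+d*.0327,.02); env.dwell(.3); q=env.get_position(); print(((q-p)@d).round(4),env.get_ft_force(),env.get_gripper_width())
ci=env.camera_info("wrist"); i=env.snapshot("wrist"); cv2.imwrite("pics/w11.png",i[:,:,::-1]); zoom(i,150,120,260,160,3,"pics/z11.png")
print(env.get_time_s())
i=env.snapshot("scene"); cv2.imwrite("pics/af11.png",i[:,:,::-1]); zoom(i,265,220,100,75,8,"pics/a11.png")
g=i=cv2.imread("pics/w11.png")[:,:,1].astype(int)
O=np.array([.5331,-.0475,0]); n=np.array([-d[1],d[0],0])
def f(u,v,z):
    P=plane(ci,(u,v),z)-O; return ((P@d)*1e3).round(1)
for v in(214,240,262):
    r=g[v,190:260]; k=np.where((r[:-1]<60)&(r[1:]>=60))[0]; 
    for kk in k:
        u=190+kk+(70-r[kk])/(r[kk+1]-r[kk]); print("edge",v,u,f(u,v,.056),f(u,v,.054))
for v in(184,190,196):
    r=180-g[v,205:245].astype(float); r[r<40]=0; u=205+(r*np.arange(40)).sum()/r.sum(); print("tick",v,u,f(u,v,.06))
E
```

```text
0.0312 [-6.7458683   1.6568952   8.65669714] 0.01197726482720362
30.6
edge 214 223.52252252252254 -44.0 -44.4
edge 240 224.44897959183675 -44.3 -44.7
edge 262 225.72916666666666 -44.2 -44.6
tick 184 220.628125 -44.0
tick 190 220.9070796460177 -44.0
tick 196 221.20211161387633 -44.0
```

View pics/z11.png

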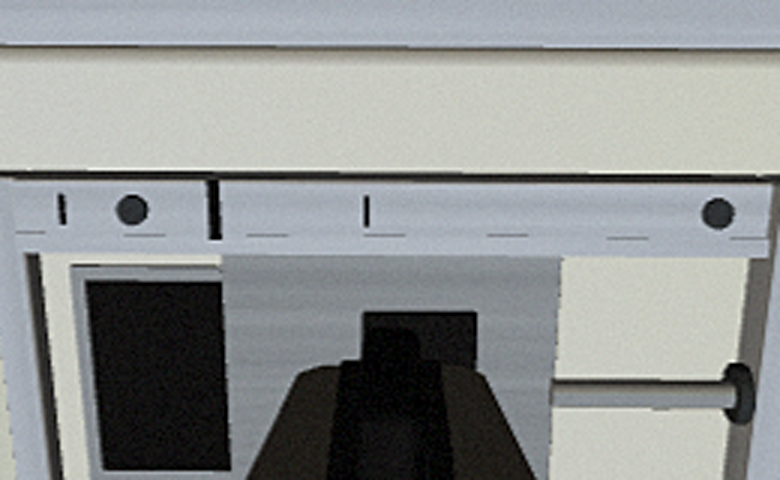

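View pics/a11.png

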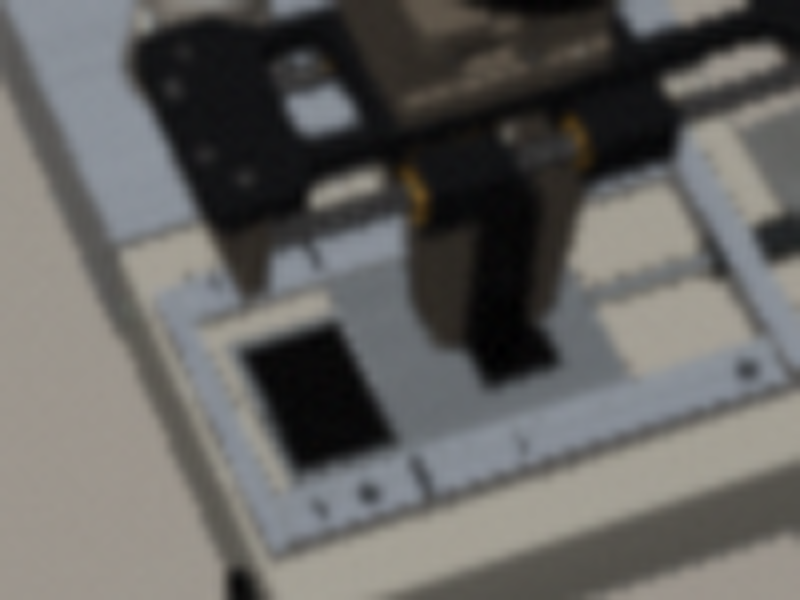

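View pics/af11.png

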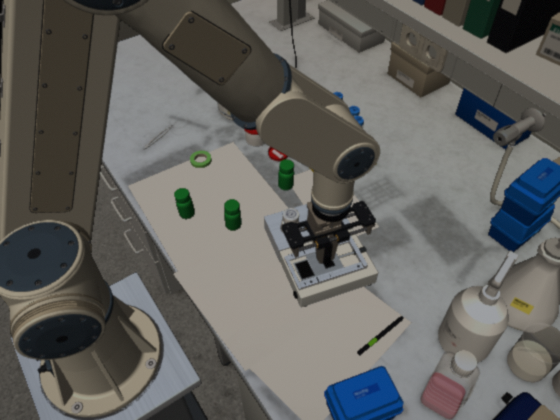

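The edge is within about 0.3 mm of the half tick. I'll run a last steadiness check plus a side view, then hand in.

```bash
python3 - <<'E'
from cell import env
from h import *
env.dwell(.8)
print(env.get_position(),env.get_gripper_width(),env.get_ft_force())
i=env.snapshot("wrist"); g=i[:,:,1].astype(int)
w=cv2.imread("pics/w11.png")[:,:,1].astype(int)
print(g[240,220:230],w[240,220:230])
i=env.snapshot("side"); zoom(i,160,100,240,180,3,"pics/s12.png"); print(env.get_time_s())
E
```

```text
[ 0.51033267 -0.10363067  0.25694474] 0.011890621420258592 [-7.4909754   1.85581807  9.20620094]
[ 14  21   3  15   0 149 152 134 128 130] [ 12  17  10  15   4 151 147 138 135 134]
31.55
```

View pics/s12.png

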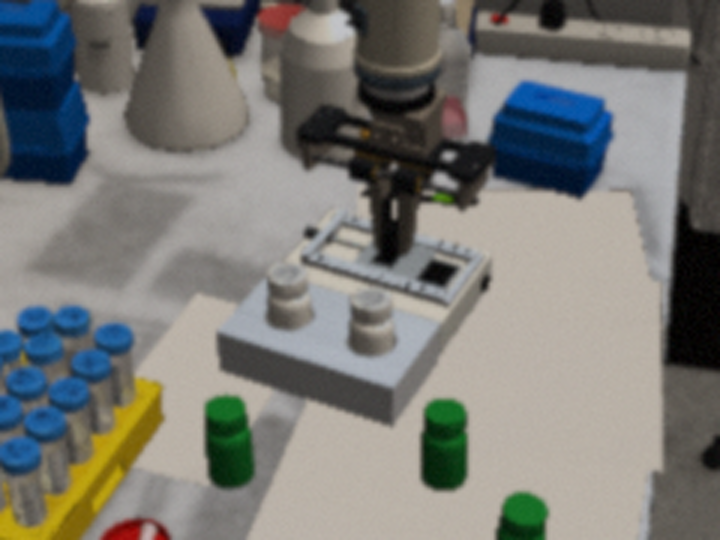

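The plate edge hasn't moved, both bottles are upright and seated, and the look-alikes are untouched. Handing in.

```bash
python3 -c "
from cell import env
env.job_done()"
```

```text
the job is handed in; nothing more can be done
```

I put both white bottles upright in the reader's wells and let go of them. I then gripped the shutter tab, slid it to half open and handed the job in at about 31.6 s, still holding it.

- **Bottles:** each stopped on the well floor at the expected height (gripper at 0.247 m). The floor pushed back with about 10 N for the first and 15 N for the second. The last side view shows both standing seated.
- **Shutter:** my first push stopped about 2.7 mm short by the rail ticks, so I pushed a little further. The plate edge ended within about 0.5 mm of the half tick and had not moved nearly a second later. The shutter never went past half. The wrist read about 7.7 N along the slide, close to the 7.5 N the spring should give. It also read a steady upward force of about 9 N, which I did not explain.
- **Camera disagreement:** the wrist camera read about 1–1.5 mm too far along the reader's x direction compared with the gripper. I corrected for that using the wells and ticks as seen.
- **Bystanders:** the tape, marker and green look-alikes showed no movement in the views I checked. The jar was partly hidden behind the arm in the last scene view, but the arm never went near it.

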